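# Press a stuck filter plug out of a column

### The job

A spent filter plug is stuck in the upright clear column on the stand. Take the push rod from its holder, feel its tip gently into the off-centre guide hole in the column's cap without forcing it against the column, and press the plug steadily, without ramming it, out of the bottom so that it falls into the beaker standing below. Then put the rod back upright, fully down in its holder, and leave the vial, the amber bottle and the timer where they are.

Things in the scene. Friction and masses are not known exactly. Their poses are not given: they have to be found in the camera images.
- stand: Fixed stand, 168 mm high: grey base plate 145 x 100 x 8 mm, a 154 mm post behind (78 mm along its +x), and a clear column clamped upright. Origin on the bench under the column's axis, z up. Column: 90 to 150 mm above the origin, outside diameter 40 mm, bore 31.5 mm, open below. Its aluminium cap, diameter 48 mm, spans 150 to 168 mm. The rod must not press on any of it with more than about 20 N.
- column_top (a point): Centre of the cap's flat top face, on the column's axis, z up. The 14 mm guide hole's centre lies 6 mm off this point in an UNMEASURED direction (the cap is set hard at any angle, does not turn): feel or see it. The hole's edge is bevelled 1.5 mm (17 mm wide at the face), so a tip less than 4 mm off its centre sinks in a little and is pushed toward it. The guide is 18 mm deep in all.
- column_bottom (a point): Centre of the column's open lower end, on its axis, 90 mm above the bench; z up. The plug falls free at the latest when the rod's tip reaches this height, often some 10 mm sooner (go 3 to 8 mm below to be sure).
- plug: Sintered brass filter plug, cylinder of 30 mm diameter, 24 mm long, 30 g; origin at the centre of its underside, z along its axis. It is gripped in the column by three sprung strips in the wall, with its underside 8 to 20 mm above the column's lower end at the start; sliding it takes a steady 6 to 15 N. It can leave only at the bottom. The rod may meet it up to 7 mm off its centre.
- beaker: Loose, empty clear glass beaker, 59 mm rim diameter, 70 mm high, standing on the stand's base plate under the column (gap of about 12 mm between its rim and the column); origin at the centre of its underside.
- rod: Loose push rod, 155 mm long, 120 g: a steel shaft of 12 mm diameter, 110 mm long (tip edge bevelled 1.5 mm), and a square grey handle 20 x 20 mm, 45 mm tall, from 110 to 155 mm above the tip, to be gripped from above on two opposite flats. Origin at the centre of the tip's end face, z along the rod toward the handle; x and y are normal to the handle's flats. At the start it stands upright in the holder.
- rod_tip (a point): Centre of the rod's tip face (the rod's origin).
- holder: Fixed black round rod holder, 70 mm high, 44 mm diameter on a 68 mm foot; origin at the centre of its underside, z up. A vertical hole of 16 mm diameter in its middle, with a floor 10 mm above the bench and a countersink widening to 30 mm diameter over the top 7 mm.
- holder_floor (a point): Centre of the floor of the holder's hole, 10 mm above the bench: where the rod's tip stands.
- vial: Bystander: sample vial with yellow cap, 27 mm diameter, 56 mm high; origin at the centre of its underside. Leave alone.
- amber_bottle: Bystander: amber reagent bottle, 60 mm diameter, 122 mm high; origin at the centre of its underside. Leave alone.
- lab_timer: Bystander: flat digital timer, 58 x 70 x 18 mm; origin at the centre of its underside. Leave alone.
Things that resemble listed ones, but are neither listed nor needed, are in the scene too. Several things have the shape of the beaker; the one meant has the colours described above.

How it is judged:
By the outcome, as a careful person would: the job done as asked, in the order asked, and still so for the second after the job is handed in, with the robot touching nothing.
It also fails if it takes over 72 s, if anything falls off the work surface, if the arm or the gripper's body presses on something with over 40 N, if the wrist force passes 120 N, or if a joint passes its speed limit or range.

### The arm

A 7-joint arm with a two-finger parallel gripper is mounted at the origin on a cart in front of the work surface, level with it; the furniture and walls round the work are solid. World frame = base frame: x ahead of the robot, y to its left, z up, the work surface at z = 0. Lengths are in m, angles in rad, forces in N, time in s.
With the tool pointing down it reaches from about 0.4 to 0.85 m from the base axis. Payload 4.4 kg.
Tool frame: the origin (TCP) lies at the very end of the fingers, on their centre line; the grasp point (between the pads) lies 19 mm behind it; z points along the fingers, y is the line along which they close (so a half turn about z gives the same grasp; the last joint's range is limited). The gripper opens to 94 mm and grips with 3 to 60 N. Pads are 16 mm wide; open, the fingers measure 119 mm over their backs; the gripper's body (75 mm by 177 mm) begins 78 mm behind the grasp point.
Start: joints at [1.188, 0.628, 0.038, 1.517, -0.027, 0.996, -0.02], TCP at [0.203, -0.618, 0.205] pointing down, gripper open.
Joint ranges: [-3.06, 3.06], [-0.37, 2.12], [-1.25, 1.32], [0.18, 2.47], [-1.1, 4.24], [0.23, 1.98], [-2.94, 2.94]. Speed limits (rad/s): [2.57, 2.57, 3.14, 3.14, 3.14, 3.14, 3.14].

### API

Orientations are given as a unit quaternion [x, y, z, w].
In Python, from plant import * gives the robot as it stands.
- The arm moves only by the tool send_rows, never from a script. Its arguments are lists of equal length, an entry for each row: "xyz": the shift along the world's x, y, z in m, a list of three; "yaw": the turn about the world's z in degrees; "claw": the finger opening in m, from 0 to 0.094. A call has 1 to 10 rows; each row shifts and turns the commanded pose from where the row before left it; what a row does not reach is not made up. A row lasts 1/10 s, in which the tool goes at most 50 mm and 8.59 degrees, less where a joint would pass 70% of its speed; a pose out of reach is approached as far as the arm can. A call is refused whole if a number of a shift passes 0.05 or a number of a turn 8.59, either way. A call with a gripper value outside its range is refused whole. The fingers move at their own pace and stop on an object; "force" is the grip in N (left out, the last holds). Time passes only in rows, so rows that do not move let the fingers close. It gives the time, the measured TCP pose, the force, the opening and the grip force at its end, in the units of the state.
- state(): the state, without advancing time (a new reading comes with each control period).
- capture(name): name is "scene" or "top"; returns a dict with "image" (400x640x3 uint8, red, green, blue), "intrinsics" (3x3 intrinsics, pixels), "dist" ([k1, k2, p1, p2, k3] as OpenCV has them; the pictures are not rectified), "extrinsics" (4x4, takes a point from camera to world coordinates). Camera axes: x right, y down, z forward; pixel columns grow to the right and rows downward; lengths in m; the calibration is good to about 2 mm. A picture is of the moment at which its call begins. There is no depth.
- job_done(): hands the job in; it is judged then, once.
Trained networks look in a picture, given as the dict that the camera call returned (one of the last four; its "shot" number tells which), for a name from the list of things; names that differ only in an ending like _2 or _b are one class to them, and where a whole thing is asked for, a point or a joint stands for the part that bears it (a point fixed in the world has none). Each returns a list of dicts, best first, with "score" (0 to 1); they miss things now and then, are a little off and sometimes report something else, mostly with a low value. They report only what shows in the picture. A call takes as long as a camera call. They do not tell look-alikes from the thing itself.
- search_frame(picture, thing): "point" ([x, y, z] in m, in world coordinates, good to about 4 mm: the middle of the surface that is visible of it).
- trace(picture, thing): "mask" (400x640 bool, what is visible of it).
The state is a dict: "clock": time; "joints": joint angles; "joint_vel": joint speeds; "joint_torque": joint torques, N m; "tcp_pos": TCP position; "tool_rot": TCP orientation; "force": force on the tool from outside, world axes, zero at the start; "torque": the same for the moment, N m; "gripper_width": finger opening in m; "finger_force": force on a finger pad.
Only numpy, scipy, OpenCV 4.12 (cv2) and the standard library are available. Lean on these libraries where they do the work, as an engineer would, in place of code of your own. Each camera call takes 0.05 s, during which the arm holds its last target. There are 200 camera calls.

## Working session

There is one attempt and no reset: what is moved stays moved. The work goes in short steps, Python scripts to look and compute and a tool call to move; the robot and the scene stay as the last step left them, time stands still between calls to the robot, and variables do not carry over. Pictures are saved under pics/ and viewed, at most 10 in all, crops included, and the job is handed in when it is done.

Besides the shell and the picture viewer there is one more tool, called after "Call:" as a command line: name --pt "numbers of a row" for each row, then --argument value for the rest. send_rows: Moves the arm, as the interface text tells. Its arguments: {"type":"object","properties":{"xyz":{"type":"array","items":{"type":"array","items":{"type":"number"}}},"yaw":{"type":"array","items":{"type":"number"}},"claw":{"type":"array","items":{"type":"number"}},"force":{"type":"number"}},"required":["xyz","yaw","claw"]}

```bash
mkdir -p pics
python3 - <<'E'
from plant import *
import cv2,numpy as np
s=state();print(s['clock'],s['tcp_pos'],s['tool_rot'],s['gripper_width'],s['force'])
for n in("scene","top"):
    p=capture(n);cv2.imwrite(f'pics/{n}0.png',p['image'][:,:,::-1]);print(n,p['extrinsics'].round(4).tolist(),p['intrinsics'],p['dist'])
    for t in("stand","column_top","plug","beaker","rod","holder","vial","amber_bottle"):
        try:print(t,[(np.round(d['point'],3).tolist(),round(d['score'],2)) for d in search_frame(p,t)[:4]])
        except Exception as e:print(t,e)
E
```

```text
0.0 [ 0.20233343 -0.61702207  0.2045747 ] [ 9.87475774e-01  1.57768033e-01 -1.67340392e-04 -9.03119163e-04] 0.0938334032215755 [ 0.11740093 -0.42405474  0.32195461]
scene [[-0.6214, -0.5015, 0.602, -0.0113], [-0.7833, 0.416, -0.4619, 0.4239], [-0.0188, -0.7586, -0.6513, 0.7028], [0.0, 0.0, 0.0, 1.0]] [[411.95275374   0.         328.48605478]
 [  0.         411.95275374 200.70266666]
 [  0.           0.           1.        ]] [-0.01480749  0.          0.          0.          0.        ]
stand [([0.525, 0.15, 0.007], 0.86)]
column_top [([0.528, 0.15, 0.008], 0.64)]
plug [([0.528, -0.182, 0.133], 0.58)]
beaker [([0.519, 0.156, 0.045], 0.93), ([0.535, 0.274, 0.049], 0.93), ([0.393, 0.129, 0.044], 0.69), ([0.423, 0.254, 0.044], 0.56)]
rod [([0.527, -0.181, 0.134], 0.63)]
holder [([0.527, -0.174, 0.032], 0.66), ([0.525, 0.154, 0.007], 0.36)]
vial [([0.413, -0.004, 0.037], 0.56)]
amber_bottle [([0.662, -0.067, 0.07], 0.8)]
top [[0.0268, -0.9901, 0.1376, 0.3793], [-0.9996, -0.0274, -0.003, 0.0309], [0.0067, -0.1375, -0.9905, 1.2728], [0.0, 0.0, 0.0, 1.0]] [[470.50048522   0.         321.49258307]
 [  0.         470.50048522 205.42687382]
 [  0.           0.           1.        ]] [-0.14350589  0.          0.          0.          0.        ]
stand [([0.552, 0.129, 0.009], 0.61)]
column_top [([0.55, 0.127, 0.007], 0.77)]
plug [([0.552, 0.13, 0.007], 0.42)]
beaker [([0.428, 0.263, 0.016], 0.96), ([0.394, 0.138, 0.006], 0.65), ([0.517, 0.136, 0.049], 0.59), ([0.542, 0.284, 0.028], 0.57)]
rod []
holder [([0.523, -0.176, 0.016], 0.86)]
vial []
amber_bottle [([0.668, -0.079, 0.085], 0.82)]
```

View pics/scene0.png

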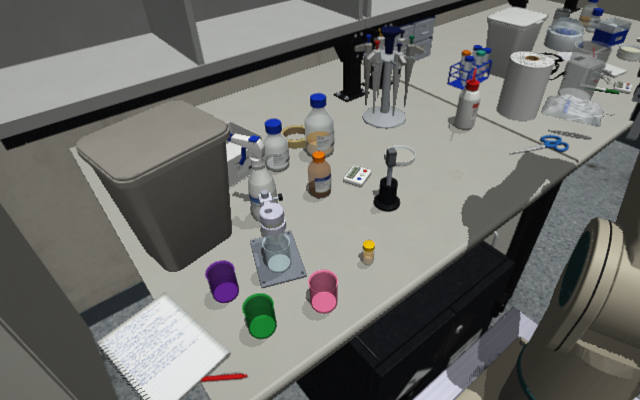

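View pics/top0.png

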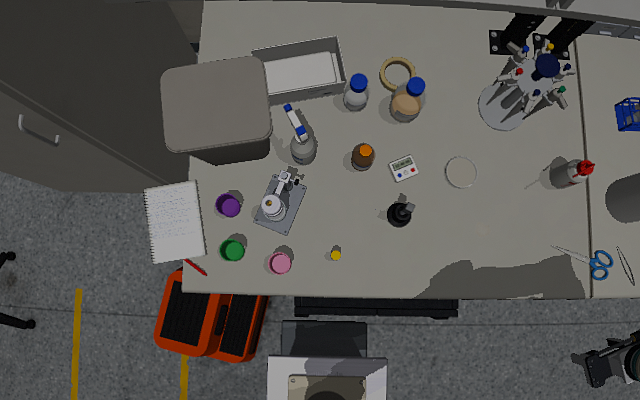

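The scene view shows the rod in its black holder at (388,180), the stand with cap at (271,213), and the clear beaker at (278,255). In the top view they are at (399,210) and (272,207). The purple (222,281), green (260,315) and pink (323,290) cups in the scene view are beaker look-alikes. The clear one on the base plate is the one meant. I'll enlarge crops to confirm.

Run:
```python
import cv2,numpy as np
a=cv2.imread('pics/top0.png');b=cv2.imread('pics/scene0.png')
def c(im,x,y,w,h,W,H):return cv2.resize(im[y:y+h,x:x+w],(W,H),interpolation=cv2.INTER_CUBIC)
t=np.hstack([c(a,250,165,60,45+0,400,300),c(a,370,180,60,45,400,300)])
u=np.hstack([c(b,235,185,80,60*1,400,300),c(b,355,140,80,60,400,300)])
cv2.imwrite('pics/crop0.png',np.vstack([t,u]))
```

```text
(no output)
```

View pics/crop0.png

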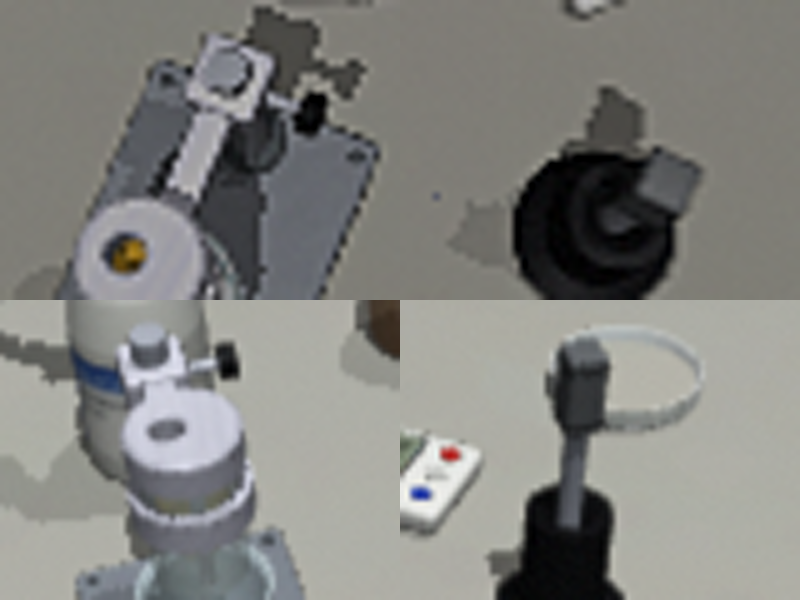

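The crops show the guide hole: top view about (268.3,202.5), scene view about (268.2,210.5). The handle's top face is at about (410,207) in the top view and (391.3,149) in the scene view. The clear beaker stands on the base plate directly under the column, which confirms it as the one meant. Next I'll project these pixels.

```bash
cat > h.py <<'E'
from plant import *
import cv2,numpy as np
def ray(p,u):
    K=np.array(p['intrinsics']);q=cv2.undistortPoints(np.array([[u]],float),K,np.array(p['dist'],float))[0,0]
    E=np.array(p['extrinsics']);return E[:3,3],E[:3,:3]@np.array([q[0],q[1],1])
def onz(p,u,z):
    o,d=ray(p,u);return (o+d*(z-o[2])/d[2])
def pix(p,X):
    E=np.linalg.inv(p['extrinsics']);r=cv2.Rodrigues(E[:3,:3])[0]
    return cv2.projectPoints(np.array(X,float).reshape(-1,3),r,E[:3,3],np.array(p['intrinsics']),np.array(p['dist'],float))[0][:,0]
E
python3 - <<'E'
from h import *
S=capture('scene');T=capture('top')
tc=lambda x,y,x0,y0,s:(x0+(x+.5)/s-.5,y0+(y+.5)/s-.5)
print('hole',onz(T,tc(124,253,250,165,6.667),.168),onz(S,tc(168,129,235,185,5),.168))
print('cap',onz(T,tc(140,250,250,165,6.667),.168),onz(S,tc(183,131,235,185,5),.168))
print('rodtop',onz(T,tc(269,183,370,180,6.667),.165),onz(S,tc(183,47,355,140,5),.165))
c=[onz(T,tc(x,y,370,180,6.667),.165)[:2] for x,y in[(250,150),(302,168),(288,215),(237,200)]]
for i in range(4):
    d=c[(i+1)%4]-c[i];print(d,np.degrees(np.arctan2(d[1],d[0])))
for n,p in(('T',T),('S',S)):
  for m,c in (('rod',None),('holder',None)):
    r=trace(p,m)
    for d in r[:2]:
        ys,xs=np.nonzero(d['mask']);print(n,m,d['score'],xs.min(),xs.max(),ys.min(),ys.max(),xs.mean(),ys.mean())
s=state();R=s['tool_rot'];from scipy.spatial.transform import Rotation as Ro;print(Ro.from_quat(R).as_matrix())
E
```

```text
hole [0.53630376 0.15439398 0.168     ] [0.53538026 0.15305047 0.168     ]
cap [0.53754043 0.14872512 0.168     ] [0.53064448 0.14915267 0.168     ]
rodtop [ 0.53527344 -0.18390022  0.165     ] [ 0.53753782 -0.18569746  0.165     ]
[-0.00600396 -0.01889263] -107.6299275660661
[-0.01715373  0.00508521] 163.48759094991289
[0.00491967 0.01848283] 75.09487718682034
[ 0.01823802 -0.00467541] -14.378420525871366
T rod 0.5 401 414 203 214 407.82142857142856 208.54464285714286
T rod 0.19 267 286 205 221 278.83088235294116 215.40441176470588
T holder 0.67 387 411 203 227 397.65783132530123 215.5879518072289
S rod 0.81 385 396 147 185 390.12068965517244 162.80689655172415
S holder 0.67 374 399 178 210 386.74716369529983 196.2188006482982
[[ 9.50222357e-01  3.11572572e-01  6.83392269e-05]
 [ 3.11572574e-01 -9.50222359e-01 -2.37243428e-05]
 [ 5.75456068e-05  4.38360298e-05 -9.99999997e-01]]
```

Call:
send_rows --pt "0.028 0.036 0.004" --pt "0.028 0.036 0.004" --pt "0.028 0.036 0.004" --pt "0.028 0.036 0.004" --pt "0.028 0.036 0.004" --pt "0.028 0.036 0.004" --pt "0.028 0.036 0.004" --pt "0.028 0.036 0.004" --pt "0.028 0.036 0.004" --pt "0.028 0.036 0.004" --yaw '[-3.4, -3.4, -3.4, -3.4, -3.4, -3.4, -3.4, -3.4, -3.4, -3.4]' --claw '[0.07, 0.07, 0.07, 0.07, 0.07, 0.07, 0.07, 0.07, 0.07, 0.07]'

```text
clock: 2.2
tcp_pos: [0.4836, -0.2561, 0.2459]
tool_rot: [0.99, -0.139, 0.0, 0.0]
force: [0.0, -0.5, -0.1]
gripper_width: 0.0699
finger_force: 0.0
```

Run:
```python
from h import *
p=capture('scene');t=capture('top')
a=cv2.resize(p['image'][120:220,340:440,::-1],(500,500),interpolation=3)
cv2.imwrite('pics/c1.png',a)
# projected holder rim candidates
s=state();print(s['clock'],s['tcp_pos'],s['joints'],s['force'])
for b in [(0.525,-0.18),(0.53,-0.182),(0.537,-0.185)]:
    th=np.arange(0,6.3,1.57)
    print(b,pix(p,[[b[0],b[1],.07]]+[[b[0]+.022*np.cos(k),b[1]+.022*np.sin(k),.07] for k in th]).round(1).tolist())
```

```text
2.3 [ 0.48786878 -0.25026934  0.24583151] [ 0.31201174  0.43934432  0.16650691  1.75777244 -0.09249899  0.95005297
 -1.31980155] [-0.05506918 -0.43811103 -0.0313111 ]
(0.525, -0.18) [[390.1, 184.4], [383.8, 180.2], [383.6, 188.0], [396.5, 188.7], [396.4, 180.9], [383.8, 180.2]]
(0.53, -0.182) [[389.2, 183.1], [383.0, 178.9], [382.8, 186.7], [395.6, 187.4], [395.5, 179.6], [383.0, 178.9]]
(0.537, -0.185) [[388.1, 181.3], [381.9, 177.2], [381.7, 184.8], [394.4, 185.6], [394.4, 177.9], [381.9, 177.2]]
```

View pics/c1.png

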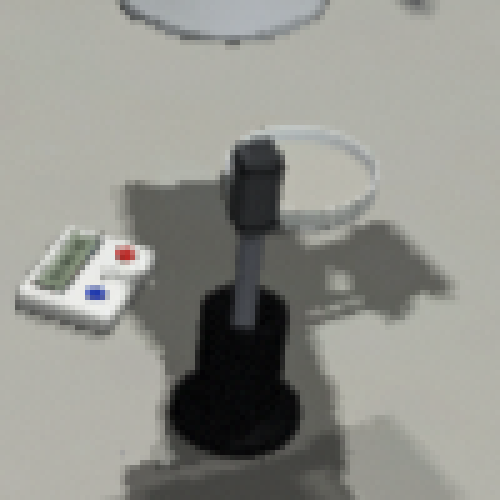

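Rod sits in the holder with its handle at about (391,150) and the rim centred at about (388.5,182.5). Everything is as expected, so I'll align above it.

Call:
send_rows --pt "0.016 0.022 -0.01" --pt "0.015 0.022 -0.01" --pt "0.015 0.022 -0.01" --pt "0 0 0" --pt "0 0 0" --pt "0 0 0" --yaw '[0, 0, 0, 0, 0, 0]' --claw '[0.07, 0.07, 0.07, 0.07, 0.07, 0.07]'

```text
clock: 2.9
tcp_pos: [0.5279, -0.1934, 0.2159]
tool_rot: [0.99, -0.139, 0.0, 0.001]
force: [-0.2, 0.1, 0.0]
gripper_width: 0.0701
finger_force: 0.0
```

Call:
send_rows --pt "0.006 0.009 0" --pt "0 0 -0.02" --pt "0 0 -0.02" --pt "0 0 -0.02" --pt "0 0 -0.02" --pt "0 0 -0.01" --pt "0 0 0" --pt "0 0 0" --yaw '[0, 0, 0, 0, 0, 0, 0, 0]' --claw '[0.07, 0.07, 0.07, 0.07, 0.07, 0.07, 0.07, 0.07]'

```text
clock: 3.7
tcp_pos: [0.535, -0.183, 0.1261]
tool_rot: [0.99, -0.138, 0.001, 0.0]
force: [-0.4, -0.1, -0.2]
gripper_width: 0.0702
finger_force: 0.0
```

Call:
send_rows --pt "0 0 0" --pt "0 0 0" --pt "0 0 0" --pt "0 0 0" --pt "0 0 0" --pt "0 0 0" --pt "0 0 0" --pt "0 0 0" --pt "0 0 0" --pt "0 0 0" --yaw '[0, 0, 0, 0, 0, 0, 0, 0, 0, 0]' --claw '[0.05, 0.03, 0.025, 0.02, 0.015, 0.01, 0.005, 0, 0, 0]' --force 40

```text
clock: 4.7
tcp_pos: [0.5345, -0.1827, 0.1255]
tool_rot: [0.99, -0.138, 0.0, 0.0]
force: [-0.2, 0.3, 1.3]
gripper_width: 0.0198
finger_force: 40.0
```

Run:
```python
from h import *
s=state();print({k:np.round(s[k],4).tolist() for k in s})
p=capture('scene');t=capture('top')
cv2.imwrite('pics/c2.png',np.hstack([cv2.resize(p['image'][130:220,345:435,::-1],(400,400),interpolation=3),cv2.resize(t['image'][170:260,355:445,::-1],(400,400),interpolation=3)]))
```

```text
{'clock': 4.7, 'joints': [0.1926, 0.613, 0.1338, 1.8413, -0.1201, 0.695, -1.4529], 'joint_vel': [-0.0007, 0.0001, -0.0009, 0.0004, 0.0009, -0.0032, 0.0018], 'joint_torque': [-0.0659, -49.1089, 2.2106, -14.1886, -0.0461, -0.1393, 0.0001], 'tcp_pos': [0.5345, -0.1827, 0.1255], 'tool_rot': [0.9904, -0.1379, 0.0, 0.0], 'force': [-0.2053, 0.2827, 1.331], 'torque': [-0.0111, 0.0681, 0.0317], 'finger_force': 39.9927, 'gripper_width': 0.0198}
```

View pics/c2.png

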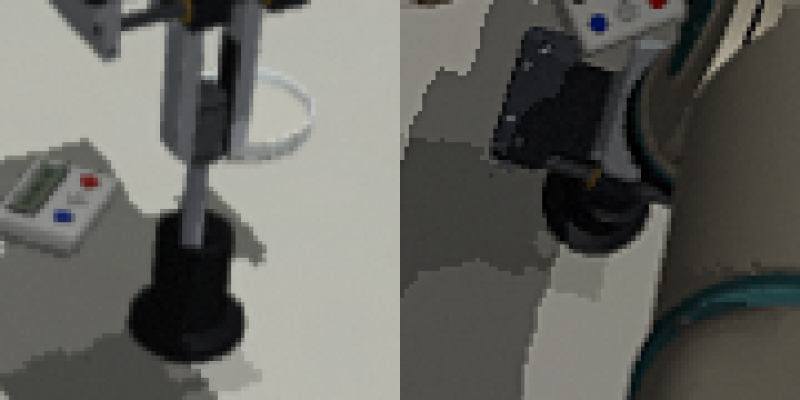

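The handle is held on its flats (width 19.8 mm), rod still upright in the holder. I'll lift it.

Call:
send_rows --pt "0 0 0.01" --pt "0 0 0.02" --pt "0 0 0.02" --pt "0 0 0.02" --pt "0 0 0.03" --pt "0 0 0.03" --pt "0 0 0.03" --pt "0 0 0.02" --pt "0 0 0" --pt "0 0 0" --yaw '[0, 0, 0, 0, 0, 0, 0, 0, 0, 0]' --claw '[0, 0, 0, 0, 0, 0, 0, 0, 0, 0]' --force 58

```text
clock: 5.8
tcp_pos: [0.5341, -0.1824, 0.3053]
tool_rot: [0.99, -0.138, -0.0, -0.0]
force: [0.1, -1.3, -1.1]
gripper_width: 0.0196
finger_force: 58.0
```

Call:
send_rows --pt "0 0.034 0" --pt "0 0.034 0" --pt "0 0.034 0" --pt "0 0.034 0" --pt "0 0.034 0" --pt "0 0.034 0" --pt "0 0.034 0" --pt "0 0.034 0" --pt "0 0 0" --pt "0 0 0" --yaw '[0, 0, 0, 0, 0, 0, 0, 0, 0, 0]' --claw '[0, 0, 0, 0, 0, 0, 0, 0, 0, 0]'

```text
clock: 6.8
tcp_pos: [0.5334, 0.0897, 0.3039]
tool_rot: [0.991, -0.137, -0.001, 0.001]
force: [-0.3, -0.8, -1.5]
gripper_width: 0.0196
finger_force: 58.0
```

Run:
```python
from h import *
s=state();print({k:np.round(s[k],4).tolist() for k in s})
p=capture('scene');t=capture('top')
x,y,z=s['tcp_pos']
q=pix(p,[[x,y,z-.1155],[x,y,z-.006],[.536,.1538,.168]]);print(q)
cx,cy=q[0].astype(int);x0,y0=min(cx,580)-60,cy-70
print(x0,y0)
cv2.imwrite('pics/c3.png',cv2.resize(p['image'][y0:y0+120,x0:x0+120,::-1],(600,600),interpolation=3))
```

```text
{'clock': 6.8, 'joints': [-0.2902, 0.3728, 0.1021, 1.6844, -0.0413, 1.0898, -2.0213], 'joint_vel': [0.0298, -0.0093, 0.0328, -0.0001, 0.0085, 0.004, 0.0009], 'joint_torque': [-1.6894, -42.5164, 0.138, -20.3638, -0.2054, -0.0978, -0.0265], 'tcp_pos': [0.5334, 0.0897, 0.3039], 'tool_rot': [0.9906, -0.1369, -0.0015, 0.0008], 'force': [-0.3054, -0.8349, -1.4827], 'torque': [-0.0186, -0.0273, -0.0358], 'finger_force': 57.9931, 'gripper_width': 0.0196}
[[294.7223998  189.64483556]
 [290.36743264 142.74453057]
 [267.70347603 210.40016807]]
234 119
```

View pics/c3.png

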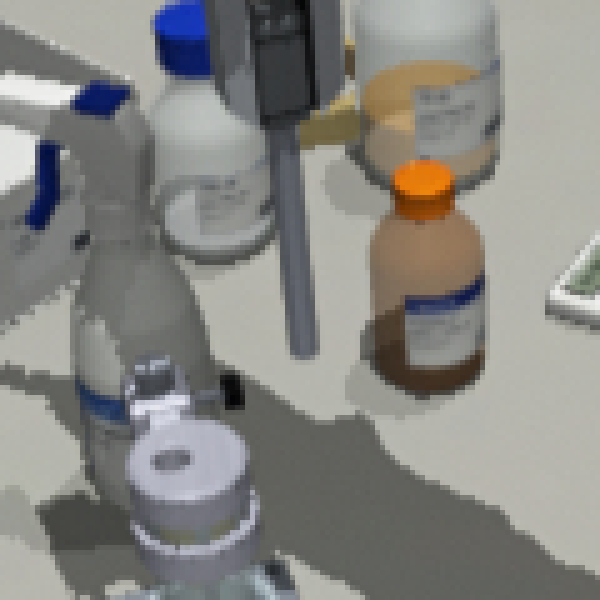

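Tip is at about (294.5,189) in the scene view, as predicted, so the rod is straight in the grip. Hole seen again at (268.2,210.5). I'll move above it.

Call:
send_rows --pt "0.003 0.02 0" --pt "0 0.02 0" --pt "0 0.016 0" --pt "0 0.007 0" --pt "0 0 -0.005" --pt "0 0 -0.005" --pt "0 0 0" --pt "0 0 0" --pt "0 0 0" --yaw '[0, 0, 0, 0, 0, 0, 0, 0, 0]' --claw '[0, 0, 0, 0, 0, 0, 0, 0, 0]'

```text
clock: 7.8
tcp_pos: [0.5377, 0.1518, 0.2956]
tool_rot: [0.99, -0.138, 0.0, 0.0]
force: [-0.7, -0.1, -1.6]
gripper_width: 0.0195
finger_force: 58.0
```

Run:
```python
from h import *
s=state();print({k:np.round(s[k],4).tolist() for k in ('clock','tcp_pos','tool_rot','force','torque')})
p=capture('scene');t=capture('top')
x,y,z=s['tcp_pos']
print(pix(p,[[x,y,z-.1155],[x,y,z-.006],[.536,.1538,.168]]))
cv2.imwrite('pics/c4.png',np.hstack([cv2.resize(p['image'][180:230,242:292,::-1],(400,400),interpolation=3),cv2.resize(t['image'][170:230,240:300,::-1],(400,400),interpolation=3)]))
```

```text
{'clock': 7.8, 'tcp_pos': [0.5377, 0.1518, 0.2956], 'tool_rot': [0.9904, -0.1383, 0.0002, 0.0], 'force': [-0.7358, -0.1298, -1.5847], 'torque': [0.0743, 0.0238, -0.0062]}
[[267.40338649 204.85787339]
 [260.24190304 158.11264226]
 [267.70347603 210.40016807]]
```

View pics/c4.png

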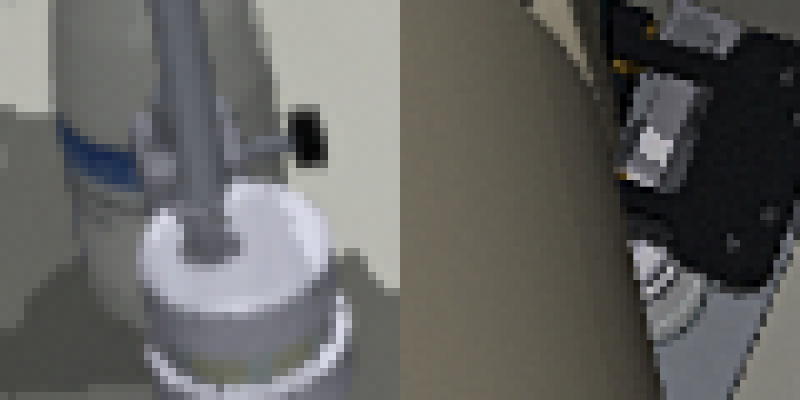

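The tip hovers about 12 mm above the hole region (tip at about (267.5,205), hole at (268,210.5)), just where expected. I'll shift 2 mm and feel downward.

Call:
send_rows --pt "-0.0015 0.002 0" --pt "0 0 -0.004" --pt "0 0 -0.004" --pt "0 0 -0.002" --pt "0 0 0" --pt "0 0 -0.001" --pt "0 0 -0.001" --pt "0 0 0" --pt "0 0 0" --yaw '[0, 0, 0, 0, 0, 0, 0, 0, 0]' --claw '[0, 0, 0, 0, 0, 0, 0, 0, 0]'

```text
clock: 8.8
tcp_pos: [0.5361, 0.1543, 0.2835]
tool_rot: [0.99, -0.138, 0.0, -0.0]
force: [0.2, -0.1, -1.6]
gripper_width: 0.0199
finger_force: 58.0
```

Call:
send_rows --pt "0 0 -0.001" --pt "0 0 -0.001" --pt "0 0 0" --pt "0 0 0" --yaw '[0, 0, 0, 0]' --claw '[0, 0, 0, 0]'

```text
clock: 9.2
tcp_pos: [0.536, 0.1543, 0.2814]
tool_rot: [0.99, -0.138, 0.0, 0.0]
force: [0.5, -1.1, -1.8]
gripper_width: 0.02
finger_force: 58.0
```

Call:
send_rows --pt "0 0 -0.001" --pt "0 0 -0.001" --pt "0 0 0" --pt "0 0 0" --yaw '[0, 0, 0, 0]' --claw '[0, 0, 0, 0]'

```text
clock: 9.6
tcp_pos: [0.5358, 0.1543, 0.2793]
tool_rot: [0.99, -0.138, -0.0, 0.0]
force: [-0.1, 0.6, -1.4]
gripper_width: 0.0198
finger_force: 58.0
```

Call:
send_rows --pt "0 0 -0.001" --pt "0 0 -0.001" --pt "0 0 0" --pt "0 0 0" --yaw '[0, 0, 0, 0]' --claw '[0, 0, 0, 0]'

```text
clock: 10.0
tcp_pos: [0.5358, 0.1543, 0.2773]
tool_rot: [0.99, -0.138, -0.0, 0.0]
force: [-0.9, -0.5, -1.2]
gripper_width: 0.0197
finger_force: 58.0
```

Call:
send_rows --pt "0 0 -0.0015" --pt "0 0 -0.0015" --pt "0 0 -0.0015" --pt "0 0 -0.0015" --pt "0 0 -0.0015" --pt "0 0 -0.0015" --pt "0 0 -0.0015" --pt "0 0 -0.0015" --pt "0 0 0" --yaw '[0, 0, 0, 0, 0, 0, 0, 0, 0]' --claw '[0, 0, 0, 0, 0, 0, 0, 0, 0]'

```text
clock: 10.9
tcp_pos: [0.5358, 0.1543, 0.2652]
tool_rot: [0.99, -0.138, -0.0, 0.0]
force: [-1.6, -0.4, -1.6]
gripper_width: 0.0197
finger_force: 58.0
```

Call:
send_rows --pt "0 0 -0.0015" --pt "0 0 -0.0015" --pt "0 0 -0.0015" --pt "0 0 -0.0015" --pt "0 0 -0.0015" --pt "0 0 -0.0015" --pt "0 0 -0.0015" --pt "0 0 -0.0015" --pt "0 0 0" --yaw '[0, 0, 0, 0, 0, 0, 0, 0, 0]' --claw '[0, 0, 0, 0, 0, 0, 0, 0, 0]'

```text
clock: 11.8
tcp_pos: [0.5358, 0.1543, 0.2531]
tool_rot: [0.99, -0.138, -0.0, 0.0]
force: [-3.0, 0.0, -2.2]
gripper_width: 0.0201
finger_force: 58.0
```

Call:
send_rows --pt "-0.0005 0 -0.001" --pt "0 0 -0.001" --pt "0 0 -0.001" --pt "0 0 -0.001" --pt "0 0 -0.001" --pt "0 0 -0.001" --pt "0 0 -0.001" --pt "0 0 -0.001" --pt "0 0 0" --yaw '[0, 0, 0, 0, 0, 0, 0, 0, 0]' --claw '[0, 0, 0, 0, 0, 0, 0, 0, 0]'

```text
clock: 12.7
tcp_pos: [0.5357, 0.1543, 0.2468]
tool_rot: [0.99, -0.138, 0.0, -0.0]
force: [-4.3, -0.1, 9.2]
gripper_width: 0.0198
finger_force: 58.0
```

Call:
send_rows --pt "0 0 -0.001" --pt "0 0 -0.001" --pt "0 0 -0.001" --pt "0 0 -0.001" --pt "0 0 -0.001" --pt "0 0 -0.001" --pt "0 0 -0.001" --pt "0 0 -0.001" --yaw '[0, 0, 0, 0, 0, 0, 0, 0]' --claw '[0, 0, 0, 0, 0, 0, 0, 0]'

```text
clock: 13.5
tcp_pos: [0.5358, 0.1544, 0.239]
tool_rot: [0.99, -0.138, 0.001, -0.0]
force: [-4.2, -1.4, 9.8]
gripper_width: 0.0192
finger_force: 58.0
```

Call:
send_rows --pt "-0.0005 0 -0.001" --pt "-0.0005 0 -0.001" --pt "0 0 -0.001" --pt "0 0 -0.001" --pt "0 0 -0.001" --pt "0 0 -0.001" --pt "0 0 -0.001" --pt "0 0 -0.001" --pt "0 0 -0.001" --pt "0 0 -0.001" --yaw '[0, 0, 0, 0, 0, 0, 0, 0, 0, 0]' --claw '[0, 0, 0, 0, 0, 0, 0, 0, 0, 0]'

```text
clock: 14.5
tcp_pos: [0.5354, 0.1544, 0.2291]
tool_rot: [0.99, -0.138, 0.001, -0.001]
force: [-3.8, -3.2, 9.3]
gripper_width: 0.0197
finger_force: 58.0
```

Call:
send_rows --pt "0 0 -0.001" --pt "0 0 -0.001" --pt "0 0 -0.001" --pt "0 0 -0.001" --pt "0 0 -0.001" --pt "0 0 -0.001" --pt "0 0 -0.001" --pt "0 0 -0.001" --pt "0 0 -0.001" --pt "0 0 -0.001" --yaw '[0, 0, 0, 0, 0, 0, 0, 0, 0, 0]' --claw '[0, 0, 0, 0, 0, 0, 0, 0, 0, 0]'

```text
clock: 15.5
tcp_pos: [0.5354, 0.1544, 0.219]
tool_rot: [0.99, -0.138, 0.001, -0.0]
force: [-4.3, -1.0, 9.0]
gripper_width: 0.0198
finger_force: 58.0
```

Call:
send_rows --pt "-0.0005 0 -0.001" --pt "0 0 -0.001" --pt "0 0 -0.001" --pt "0 0 -0.001" --pt "0 0 -0.001" --pt "0 0 -0.001" --pt "0 0 -0.001" --pt "0 0 -0.001" --pt "0 0 -0.001" --pt "0 0 -0.001" --yaw '[0, 0, 0, 0, 0, 0, 0, 0, 0, 0]' --claw '[0, 0, 0, 0, 0, 0, 0, 0, 0, 0]'

```text
clock: 16.5
tcp_pos: [0.5347, 0.1546, 0.2073]
tool_rot: [0.99, -0.138, 0.001, -0.0]
force: [-0.3, -0.7, -2.3]
gripper_width: 0.0193
finger_force: 58.0
```

Call:
send_rows --pt "0 0 -0.001" --pt "0 0 -0.001" --pt "0 0 -0.001" --pt "0 0 -0.001" --pt "0 0 -0.001" --pt "0 0 -0.001" --pt "0 0 -0.001" --pt "0 0 -0.001" --pt "0 0 -0.001" --pt "0 0 0" --yaw '[0, 0, 0, 0, 0, 0, 0, 0, 0, 0]' --claw '[0, 0, 0, 0, 0, 0, 0, 0, 0, 0]'

```text
clock: 17.5
tcp_pos: [0.5339, 0.1543, 0.1983]
tool_rot: [0.99, -0.138, -0.0, 0.0]
force: [0.6, 0.1, -0.2]
gripper_width: 0.0198
finger_force: 58.0
```

Run:
```python
from h import *
s=state();print({k:np.round(s[k],4).tolist() for k in ('clock','tcp_pos','tool_rot','force','torque')})
p=capture('scene')
cv2.imwrite('pics/c5.png',cv2.resize(p['image'][190:290,225:325,::-1],(500,500),interpolation=3))
```

```text
{'clock': 17.5, 'tcp_pos': [0.5339, 0.1543, 0.1983], 'tool_rot': [0.9904, -0.1379, -0.0001, 0.0], 'force': [0.6237, 0.0751, -0.2099], 'torque': [0.0636, 0.0102, -0.0214]}
```

View pics/c5.png

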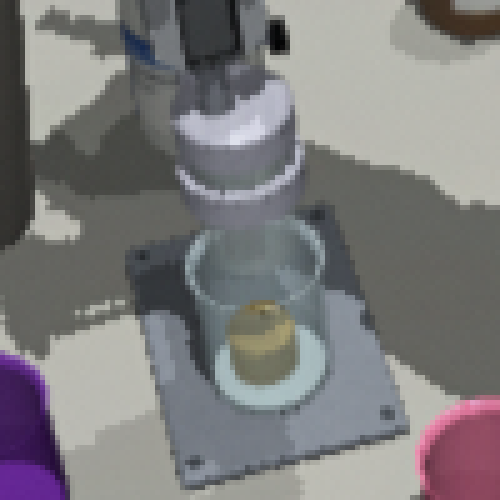

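The brass plug lies in the clear beaker (crop (265,345)). I'll withdraw the rod straight up.

Call:
send_rows --pt "0.0005 0 0.005" --pt "0 0 0.01" --pt "0 0 0.01" --pt "0 0 0.01" --pt "0 0 0.01" --pt "0 0 0.01" --pt "0 0 0.01" --pt "0 0 0.01" --pt "0 0 0.01" --pt "0 0 0.01" --yaw '[0, 0, 0, 0, 0, 0, 0, 0, 0, 0]' --claw '[0, 0, 0, 0, 0, 0, 0, 0, 0, 0]'

```text
clock: 18.55
tcp_pos: [0.5345, 0.1543, 0.2943]
tool_rot: [0.99, -0.138, -0.0, 0.0]
force: [0.6, 0.6, -1.0]
gripper_width: 0.0194
finger_force: 58.0
```

Call:
send_rows --pt "0 0 0.01" --pt "0 0 0.005" --pt "0 0 0" --pt "0 -0.03 0" --pt "0 -0.04 0" --pt "0 -0.04 0" --pt "0 -0.04 0" --pt "0 -0.04 0" --pt "0 -0.04 0" --pt "0 -0.04 0" --yaw '[0, 0, 0, 0, 0, 0, 0, 0, 0, 0]' --claw '[0, 0, 0, 0, 0, 0, 0, 0, 0, 0]'

```text
clock: 19.55
tcp_pos: [0.534, -0.1172, 0.308]
tool_rot: [0.99, -0.138, -0.0, -0.0]
force: [0.8, -0.1, -0.8]
gripper_width: 0.0196
finger_force: 58.0
```

Call:
send_rows --pt "0 -0.03 0" --pt "0 -0.02 0" --pt "0 -0.01 0" --pt "0 0 -0.02" --pt "0 0 -0.03" --pt "0 0 -0.03" --pt "0 0 -0.02" --pt "0 0 0" --pt "0 0 0" --pt "0 0 0" --yaw '[0, 0, 0, 0, 0, 0, 0, 0, 0, 0]' --claw '[0, 0, 0, 0, 0, 0, 0, 0, 0, 0]'

```text
clock: 20.55
tcp_pos: [0.5356, -0.1756, 0.2098]
tool_rot: [0.99, -0.138, 0.001, 0.0]
force: [1.1, 0.3, -1.1]
gripper_width: 0.0196
finger_force: 58.0
```

Run:
```python
from h import *
s=state();print({k:np.round(s[k],4).tolist() for k in ('clock','tcp_pos','tool_rot','force','torque')})
p=capture('scene');x,y,z=s['tcp_pos']
print(pix(p,[[x,y,z-.1155]]))
cv2.imwrite('pics/c6.png',cv2.resize(p['image'][120:220,340:440,::-1],(500,500),interpolation=3))
```

```text
{'clock': 20.55, 'tcp_pos': [0.5356, -0.1756, 0.2098], 'tool_rot': [0.9905, -0.1376, 0.0012, 0.0001], 'force': [1.1426, 0.2594, -1.1226], 'torque': [0.065, 0.0111, -0.0345]}
[[386.49055695 175.23415173]]
```

View pics/c6.png

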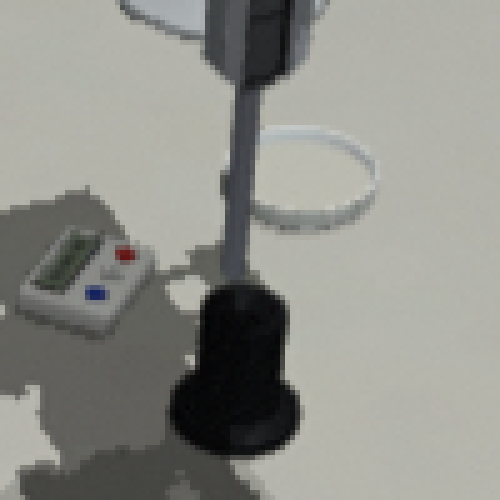

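The tip is just above the holder rim (crop (233,278)). I'll align to the pick-up position and lower gently.

Call:
send_rows --pt "-0.001 -0.007 0" --pt "0 0 0" --pt "0 0 -0.008" --pt "0 0 -0.008" --pt "0 0 -0.005" --pt "0 0 -0.003" --pt "0 0 -0.003" --pt "0 0 -0.003" --pt "0 0 0" --yaw '[0, 0, 0, 0, 0, 0, 0, 0, 0]' --claw '[0, 0, 0, 0, 0, 0, 0, 0, 0]'

```text
clock: 21.5
tcp_pos: [0.5333, -0.1825, 0.1781]
tool_rot: [0.99, -0.138, -0.0, -0.0]
force: [-0.6, 0.1, -1.4]
gripper_width: 0.0199
finger_force: 58.0
```

Call:
send_rows --pt "0 0 -0.003" --pt "0 0 -0.003" --pt "0 0 -0.003" --pt "0 0 -0.003" --pt "0 0 0" --yaw '[0, 0, 0, 0, 0]' --claw '[0, 0, 0, 0, 0]'

```text
clock: 22.0
tcp_pos: [0.5333, -0.1826, 0.166]
tool_rot: [0.99, -0.138, -0.0, 0.0]
force: [0.0, -0.5, -1.1]
gripper_width: 0.0195
finger_force: 58.0
```

In the hole, no side load. I'll lower the remaining ~40 mm.

Call:
send_rows --pt "0 0 -0.004" --pt "0 0 -0.004" --pt "0 0 -0.004" --pt "0 0 -0.004" --pt "0 0 -0.004" --pt "0 0 -0.004" --pt "0 0 -0.004" --pt "0 0 -0.004" --pt "0 0 -0.004" --pt "0 0 0" --yaw '[0, 0, 0, 0, 0, 0, 0, 0, 0, 0]' --claw '[0, 0, 0, 0, 0, 0, 0, 0, 0, 0]'

```text
clock: 23.0
tcp_pos: [0.5333, -0.1827, 0.1299]
tool_rot: [0.99, -0.138, -0.0, 0.0]
force: [-0.4, -1.1, -1.6]
gripper_width: 0.0197
finger_force: 58.0
```

Call:
send_rows --pt "0 0 -0.001" --pt "0 0 -0.001" --pt "0 0 -0.001" --pt "0 0 -0.001" --pt "0 0 -0.0005" --pt "0 0 0" --pt "0 0 0" --yaw '[0, 0, 0, 0, 0, 0, 0]' --claw '[0, 0, 0, 0, 0, 0, 0]'

```text
clock: 23.7
tcp_pos: [0.5335, -0.1827, 0.126]
tool_rot: [0.99, -0.138, 0.0, 0.0]
force: [0.3, -0.6, -0.9]
gripper_width: 0.0193
finger_force: 58.0
```

Call:
send_rows --pt "0 0 -0.0005" --pt "0 0 -0.0005" --pt "0 0 0" --pt "0 0 0" --yaw '[0, 0, 0, 0]' --claw '[0, 0, 0, 0]'

```text
clock: 24.1
tcp_pos: [0.5337, -0.1827, 0.1254]
tool_rot: [0.99, -0.138, 0.0, 0.0]
force: [-0.8, -0.6, 4.8]
gripper_width: 0.0201
finger_force: 58.0
```

Floor contact at 4.8 N. I'll release slowly, then retreat.

Call:
send_rows --pt "0 0 0" --pt "0 0 0" --pt "0 0 0" --pt "0 0 0" --pt "0 0 0" --pt "0 0 0" --pt "0 0 0" --pt "0 0 0" --pt "0 0 0" --pt "0 0 0" --yaw '[0, 0, 0, 0, 0, 0, 0, 0, 0, 0]' --claw '[0.02, 0.022, 0.024, 0.028, 0.034, 0.042, 0.05, 0.06, 0.07, 0.07]'

```text
clock: 25.1
tcp_pos: [0.5335, -0.1827, 0.125]
tool_rot: [0.99, -0.138, 0.0, 0.0]
force: [-0.2, -0.5, 0.6]
gripper_width: 0.0688
finger_force: 0.0
```

Call:
send_rows --pt "0 0 0.01" --pt "0 0 0.02" --pt "0 0 0.03" --pt "0 0 0.03" --pt "0 0 0.03" --pt "0 -0.04 0.01" --pt "0 -0.05 0" --pt "0 -0.03 0" --pt "0 0 0" --pt "0 0 0" --yaw '[0, 0, 0, 0, 0, 0, 0, 0, 0, 0]' --claw '[0.07, 0.07, 0.07, 0.07, 0.07, 0.07, 0.07, 0.07, 0.07, 0.07]'

```text
clock: 26.1
tcp_pos: [0.5333, -0.3028, 0.2553]
tool_rot: [0.99, -0.139, 0.0, -0.0]
force: [0.2, 1.3, 0.2]
gripper_width: 0.0701
finger_force: 0.0
```

Run:
```python
from h import *
s=state();print({k:np.round(s[k],4).tolist() for k in ('clock','tcp_pos','force','gripper_width')})
p=capture('scene')
cv2.imwrite('pics/c7.png',cv2.resize(p['image'][120:300,200:440,::-1],(800,600),interpolation=3))
```

```text
{'clock': 26.1, 'tcp_pos': [0.5333, -0.3028, 0.2553], 'force': [0.2078, 1.2639, 0.191], 'gripper_width': 0.0701}
```

View pics/c7.png

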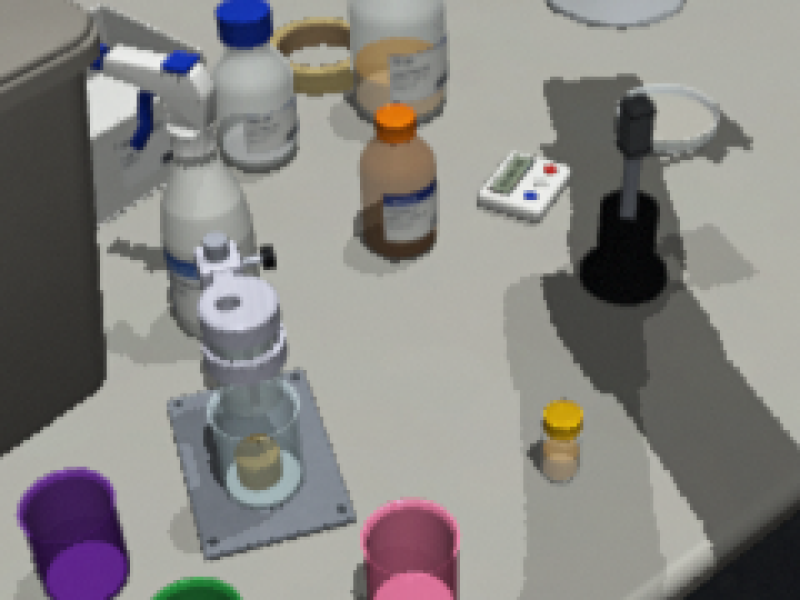

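The rod stands fully down in its holder (crop (630,200)), the plug is in the beaker (258,465), and the bystanders haven't moved. I'll hand it in.

```bash
python3 -c "
from plant import *
print(job_done())"
```

```text
the job is handed in; nothing more can be done
None
```

The job is handed in at about 26 s on the clock: the plug was pressed out into the clear beaker, the rod stands upright and fully down in its holder, and the last picture shows the vial, amber bottle and timer where they were.

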